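# Load the spindle sander and shut its hood

### The arm

A 6-joint arm with a two-finger parallel gripper is mounted at the origin on a cart in front of the work surface, level with it; the furniture and walls round the work are solid. World frame = base frame: x ahead of the robot, y to its left, z up, the work surface at z = 0. Lengths are in m, angles in rad, forces in N, time in s.
With the tool pointing down it reaches from about 0.275 to 1 m from the base axis. Payload 8.4 kg.
Tool frame: the origin (TCP) lies midway between the tips of the shut fingers; the grasp point (between the pads) lies r.grasp_offset behind it (r.grasp_offset is the distance from the TCP to the grasp point, in m); x points along the fingers, y is the direction in which the jaws open and shut, and the axes are right-handed (so a half turn about x gives the same grasp; the last joint's range is limited). The gripper opens to 85 mm and grips with 20 to 120 N. Pads are 22 mm wide; open, the fingers measure 114 mm over their backs; the gripper's body (76 mm by 85 mm) begins 54 mm behind the grasp point. The pads swing forward as they close: fully open they stand 13 mm farther back than shut.
Start: joints at [1.307, 0.353, 1.633, -0, 1.155, -0.002], TCP at [0.162, 0.604, 0.231] pointing down, gripper open.
Joint ranges: [-2.63, 2.63], [-0.92, 2.1], [0.06, 2.66], [-1.3, 4.44], [0, 2.69], [-3.02, 3.02]. Speed limits (rad/s): [2.22, 2.22, 2.79, 3.14, 3.14, 3.14].

### API

Orientations are given as a 3x3 rotation matrix whose columns are the frame's x, y, z axes.
In Python, from station import r, move_gripper, imaging, job gives the robot as it stands. The module is installed in compiled form; this text tells all that it offers. Calls block until the motion is done:
- r.move_ptp(position, orientation): joint-space move of the TCP to a pose.
- r.move_l(position, rotation=None, speed=0.15): straight line of the TCP; rotation=None keeps the orientation; speed is the mean speed in m/s.
- r.set_joints(angles): joint-space move.
- move_gripper(opening, f_grip=None): finger opening in m; f_grip is the grip in N (None keeps the last); returns when the fingers have stopped.
- r.hold(seconds).
- r.solve_ik(position, orientation): joint angles nearest the present ones, or None.
- imaging.camera(name): name is "scene" or "top" or "wrist"; returns the picture (480x640x3 uint8, red, green, blue); there is no depth.
- imaging.camera_info(name): a dict with "K" (3x3 intrinsics, pixels), "cam_to_world" (4x4, takes a point from camera to world coordinates); the wrist camera has in their place "tool_from_camera" (4x4, takes a point from camera to tool coordinates, whose origin is the TCP and whose axes are the tool frame's). Camera axes: x right, y down, z forward; pixel columns grow to the right and rows downward; lengths in m; the calibration is good to about 2 mm. The wrist camera is an equidistant fisheye: a pixel r from the principal point sees the ray r / f radians off the axis. A picture is of the moment at which its call begins: read the wrist's pose just before it. camera_info takes no time and is no camera call.
A pose or a line that the arm cannot do raises r.PlanningError and nothing moves.
- job.finish_job(): hands the job in, once; it reports no verdict.
Readings, each from a call of its own:
- r.get_t(): time.
- r.get_joint_pos(): joint angles.
- r.get_dq(): joint speeds.
- r.get_tau(): joint torques, N m.
- r.get_position(): TCP position.
- r.get_orientation(): TCP orientation.
- r.get_ft_force(): force on the tool from outside, world axes, zero at the start.
- r.get_ft_torque(): the same for the moment, N m.
- r.get_opening(): finger opening in m.
Only numpy, scipy, OpenCV 4.12 (cv2) and the standard library are available. Lean on these libraries where they do the work, as an engineer would, in place of code of your own. Each camera call takes 0.05 s, during which the arm holds its last target. There are 200 camera calls.

### The job

Set up the small spindle sander: pull its side drawer all the way out to its stop, slide every steel spacer ring that lies in it over the upright spindle, then slide the sanding drum that stands on the bench over the spindle on top of them, so that everything sits right down without gaps. Then press down the knuckle of the locked hood stay to break it, and lower the hood gently until it is fully shut; push the drawer fully home once it is empty. There may be one to three spacers; leave the other things on the bench alone, and if something slips or is knocked aside, pick it up again.

Things in the scene. Friction and masses are not known exactly. Their poses are not given: they have to be found in the camera images.
- sander: grey bench spindle sander, fixed. Base 200 (its x) x 160 (y) x 75 mm high; flat top (deck) 75 mm over the bench. Origin: centre of its underside at bench height; x away from the robot, y to the robot's left, z up; turned up to 6 degrees. Drawer on its left (+y) side, hood hinged along the back of the deck, stay on its right side. A 7 mm thick white board lies under part of it
- spindle_seat (a point): centre of the flat top of the 44 mm wide, 6 mm high shoulder at the foot of the spindle, on which the first ring rests; axes as the sander's
- spindle_tip (a point): top of the spindle: a fixed, upright, smooth steel shaft of 18.6 mm diameter, 70 mm tall over the seat, the uppermost 8 mm tapering to 8 mm diameter
- drawer_handle (a point): middle of the drawer's handle bar (10 mm round steel, 80 mm long, level, parallel to the sander's x, 50 mm over the bench), 35 mm out from the drawer front; moves with the drawer. Can be pinched from above, one finger between bar and front
- drawer (a joint): slide in m along the sander's +y: 0 home, 0.115 at the stop; 1 to 2 N, stays where left; starts shut or a few mm ajar. Floor 20 mm over the bench; three 51 mm square nests (ribs 4 mm high) in a row along the sander's x at -55, 0, +55 mm and at y = +20 mm from the sander's origin (+135 mm at the stop, 55 mm clear of its side). Side and rear walls end 34 mm, the front 61 mm over the bench
- hood (a joint): hood hinge in rad about the sander's y: 0 = open (starts here, held by the stay), 1.50 = fully shut on the deck. Stiff hinge: once the stay is broken the hood stays wherever it is left; 2 to 4 N at the handle moves it. It cannot be closed while the stay is locked
- hood_hinge (a point): middle of the hood's hinge line (along the sander's y, at deck height, 90 mm behind the sander's origin)
- hood_handle (a point): middle of the hood's handle bar (12 mm round steel, 76 mm long, along the sander's y, 55 mm out from the hood's front face); circles the hinge line at 240 mm. Hood open: points up, 315 mm over the bench; shut: points at the robot, 125 mm over the bench. The bar may turn between the fingers, so the gripper can point down throughout. Hood: white box 180 x 120 x 100 mm, open below and behind
- stay (a joint): bend of the stay's knuckle in rad: 0 = locked (straight, just past dead centre, against its stop), grows as the stay folds, about 2.8 with the hood shut. Broken from about 0.25 on. It takes a few N
- stay_knuckle (a point): point on the axis of the black knob (18 mm diameter, 34 mm long, axis along the sander's y) that sticks out to the right at the knuckle of the two-link steel stay, on the sander's right side. Pressed from above it gives way down and away from the robot, at about 45 degrees, by 30 mm and more
- drum_mid (a point): centre of the sanding drum: a cork-brown ring 44 mm outside, 36 mm tall, bore 21 mm right through, z along its axis; starts upright on the bench between the sander and a fixed wooden strip (24 mm tall, 16 mm thick) along the bench's front edge; 80 g or so
- spacer0_mid (a point): centre of a plain steel spacer ring, 44 mm outside, 16 mm tall, bore 21 mm right through, z along its axis; starts flat in one of the drawer's nests; may be absent (None); about 60 g
- spacer1_mid (a point): centre of a plain steel spacer ring, 44 mm outside, 16 mm tall, bore 21 mm right through, z along its axis; starts flat in one of the drawer's nests; may be absent (None); about 60 g
- spacer2_mid (a point): centre of a plain steel spacer ring, 44 mm outside, 16 mm tall, bore 21 mm right through, z along its axis; starts flat in one of the drawer's nests; may be absent (None); about 60 g
- masking_tape: bystander: roll of masking tape, 92 mm across, 24 mm tall, lying flat; origin at its underside; leave it
- glue_bottle: bystander: small glue bottle, 34 mm wide, 92 mm tall; origin at its underside; leave it
- glue_pen: bystander: yellow glue pen 17 x 88 x 17 mm, lying behind the vice; leave it
- eraser: bystander: eraser 20 x 46 x 12 mm; leave it
- weight_a: bystander: ground steel weight 30 x 50 x 31 mm; leave it
Mind the look-alikes: they are no part of the job. Of the things that look like the part that bears drum_mid, take the one that is farthest to the robot's right at the start.

How it is judged:
By the outcome, as a careful person would: the job done as asked, in the order asked, and still so for the second after the job is handed in, with the robot touching nothing.
Of spacer0, spacer1, spacer2 only 1 to 3 are there at a start; the rules pass over those that are not, and their reading is None.
At some moment in a run one of drum may be knocked a few centimetres aside while the robot is not near it.
Once in a run the grip may slacken for a moment while it holds something.
It also fails if it takes over 210 s, if anything falls off the work surface, if the arm or the gripper's body presses on something with over 40 N, if the wrist force passes 120 N, or if a joint passes its speed limit or range.

## Working session

There is one attempt and no reset: what is moved stays moved. The work goes in short steps, each a Python script; the robot and the scene stay as the last script left them, time stands still between calls to the robot, and variables do not carry over. Pictures are saved under pics/ and viewed, about 12 in all and at most 16, crops included, and the job is handed in when it is done.

```bash
mkdir -p pics; ls
python3 - <<'E'
from station import r, imaging
import cv2
for n in ("scene","top"):
    im=imaging.camera(n); cv2.imwrite(f"pics/{n}0.png",im[:,:,::-1]); i=imaging.camera_info(n); print(n,i["K"].round(1).tolist(),i["cam_to_world"].round(4).tolist())
im=imaging.camera("wrist"); cv2.imwrite("pics/wrist0.png",im[:,:,::-1]); i=imaging.camera_info("wrist");print({k:(v.round(4).tolist() if hasattr(v,'round') else v) for k,v in i.items()})
print(r.grasp_offset,r.get_position(),r.get_orientation().round(3).tolist(),r.get_opening(),r.get_t())
E
```

```text
pics
scene [[457.1, 0.0, 325.7], [0.0, 457.1, 240.1], [0.0, 0.0, 1.0]] [[0.745, -0.476, 0.4672, 0.0165], [-0.667, -0.5354, 0.5181, -0.3297], [0.0035, -0.6977, -0.7164, 1.0239], [0.0, 0.0, 0.0, 1.0]]
top [[498.4, 0.0, 321.1], [0.0, 498.4, 231.8], [0.0, 0.0, 1.0]] [[0.0085, -0.9868, 0.1614, 0.3105], [-0.9999, -0.0074, 0.0077, 0.2751], [-0.0064, -0.1615, -0.9869, 1.6793], [0.0, 0.0, 0.0, 1.0]]
{'K': [[371.6483, 0.0, 311.1624], [0.0, 371.6483, 241.5321], [0.0, 0.0, 1.0]], 'tool_from_camera': [[-0.0004, -0.2967, 0.955, -0.1431], [1.0, 0.0012, 0.0008, 0.0012], [-0.0014, 0.955, 0.2967, -0.0767], [0.0, 0.0, 0.0, 1.0]]}
0.0187 [0.1617053  0.6033389  0.23071115] [[-0.0, 0.259, 0.966], [-0.001, 0.966, -0.259], [-1.0, -0.001, 0.0]] 0.08562713980860341 0.15
```

View pics/scene0.png

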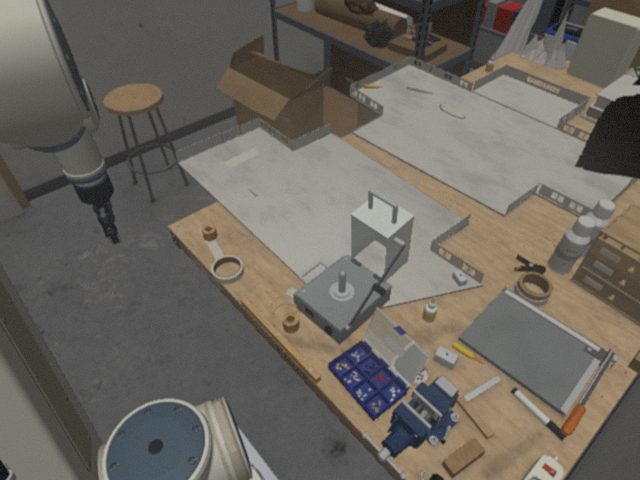

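View pics/top0.png

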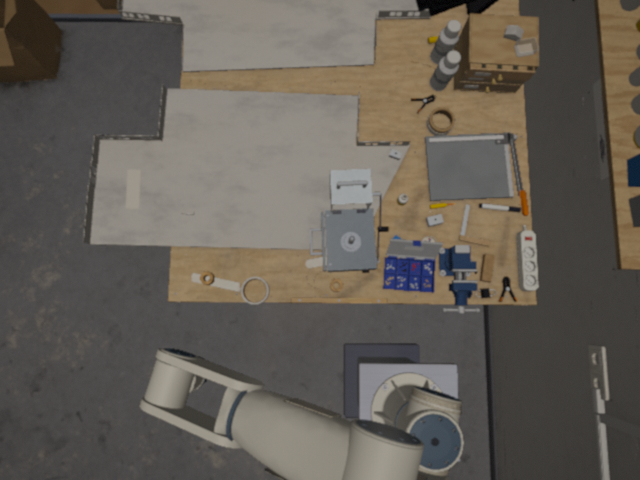

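The two drum look-alikes are at scene (290,323) / top (336,285) and scene (209,232) / top (208,279). The first is farther to the robot's right and stands between the sander and the strip, so it fits. I'll confirm it in an enlarged crop.

Run:
```python
import cv2,numpy as np
t=cv2.imread("pics/top0.png")[165:305,300:400]; s=cv2.imread("pics/scene0.png")[180:355,265:430]
a=cv2.resize(t,None,fx=4.2,fy=4.2,interpolation=cv2.INTER_CUBIC); b=cv2.resize(s,None,fx=2.3,fy=2.3,interpolation=cv2.INTER_CUBIC)
c=np.zeros((600,800,3),np.uint8); c[:588,:420]=a; c[:b.shape[0],420:420+b.shape[1]]=b
cv2.imwrite("pics/crop1.png",c)
```

```text
(no output)
```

View pics/crop1.png

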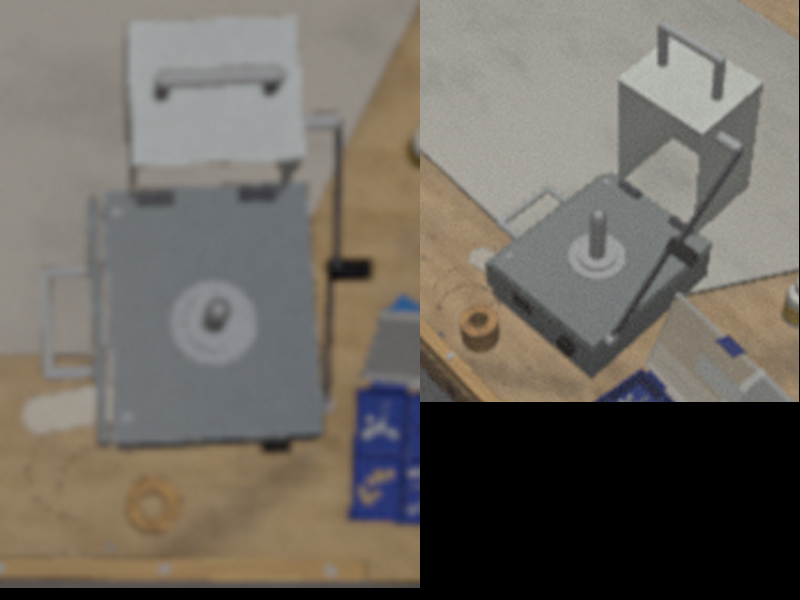

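The crop shows a brown ring with a bore at top (336,285), standing between the sander and the front strip, so it is the drum. The drawer handle is at top ~(311,242) and the black knob at top ~(383,229).

```bash
cat > h.py <<'E'
import numpy as np, cv2
from station import r, move_gripper, imaging, job
def ray(name,uv,pose=None):
    i=imaging.camera_info(name); K=i["K"]; d=np.array([(uv[0]-K[0,2])/K[0,0],(uv[1]-K[1,2])/K[1,1]])
    if name=="wrist":
        th=np.hypot(*d); v=np.array([*(d/max(th,1e-9)*np.sin(th)),np.cos(th)]); T=i["tool_from_camera"]; p,R=pose
        return p+R@T[:3,3], R@T[:3,:3]@v
    v=np.array([*d,1.]); v/=np.linalg.norm(v); T=i["cam_to_world"]; return T[:3,3],T[:3,:3]@v
def onz(name,uv,z,pose=None):
    o,v=ray(name,uv,pose); return o+v*(z-o[2])/v[2]
def tri(*rays):
    A=sum(np.eye(3)-np.outer(v,v) for o,v in rays); b=sum((np.eye(3)-np.outer(v,v))@o for o,v in rays)
    p=np.linalg.solve(A,b); return p,[round(1e3*np.linalg.norm(np.cross(p-o,v)),1) for o,v in rays]
def project(P,pose):
    i=imaging.camera_info("wrist"); T=i["tool_from_camera"]; p,R=pose; K=i["K"]
    c=T[:3,:3].T@(R.T@(np.asarray(P)-p)-T[:3,3]); rr=np.hypot(c[0],c[1]); th=np.arctan2(rr,c[2])
    return K[0,2]+K[0,0]*th*c[0]/rr, K[1,2]+K[1,1]*th*c[1]/rr
def pose(): return r.get_position(),r.get_orientation()
def down(yaw):  # jaw direction (tool y) = (cos yaw, sin yaw, 0)
    x=np.array([0,0,-1.]); y=np.array([np.cos(yaw),np.sin(yaw),0]); return np.column_stack([x,y,np.cross(x,y)])
def snap(f=None,name="wrist"):
    P=pose(); im=imaging.camera(name)[:,:,::-1].copy()
    if f: cv2.imwrite("pics/"+f+".png",im)
    return im,P
E
python3 - <<'E'
from h import *
np.set_printoptions(precision=4,suppress=True)
T=lambda u,v:(300+u/4.2,165+v/4.2)
S=lambda u,v:(265+(u-420)/2.3,180+v/2.3)
for n,uv,z in [("seat",(213,322),.081),("BL",(100,442),.075),("BR",(322,437),.075),("TL",(107,192),.075),("TR",(306,186),.075),("drumtop",(152,503),.036),("handle",(47,322),.05),("hhandle",(220,75),.315),("tip",(218,306),.151),("deckscrewTL",(116,212),.075),("screwBL",(127,417),.075)]:
    print(n,onz("top",T(*uv),z))
print("drum s",onz("scene",S(480,315),.036))
print("knob",tri(ray("top",T(350,268)),ray("scene",S(685,252))))
print("seat",tri(ray("top",T(213,322)),ray("scene",S(597,257))))
print("tip",tri(ray("top",T(218,306)),ray("scene",S(599,212))))
print("hh",tri(ray("top",T(220,75)),ray("scene",S(691,43))))
print("handle scene",onz("scene",S(535,203),.05), "tapecand",onz("top",(208,279),.036))
E
```

```text
seat [0.5403 0.1913 0.081 ]
BL [0.4476 0.2777 0.075 ]
BR [0.4528 0.1076 0.075 ]
TL [0.6432 0.2737 0.075 ]
TR [0.6491 0.1182 0.075 ]
drumtop [0.4035 0.2368 0.036 ]
handle [0.5438 0.3202 0.05  ]
hhandle [0.6741 0.1987 0.315 ]
tip [0.5422 0.1913 0.151 ]
deckscrewTL [0.6274 0.2666 0.075 ]
screwBL [0.467  0.2571 0.075 ]
drum s [0.4085 0.2373 0.036 ]
knob (array([0.5732, 0.0922, 0.1485]), [np.float64(1.7), np.float64(1.7)])
seat (array([0.5424, 0.1903, 0.0721]), [np.float64(1.0), np.float64(1.0)])
tip (array([0.543 , 0.1908, 0.1504]), [np.float64(0.8), np.float64(0.8)])
hh (array([0.6754, 0.1983, 0.311 ]), [np.float64(0.3), np.float64(0.3)])
handle scene [0.5559 0.3125 0.05  ] tapecand [0.419  0.6591 0.036 ]
```

Run:
```python
from h import *
np.set_printoptions(precision=4,suppress=True)
r.move_ptp([.53,.30,.22],down(np.pi/2+.055)); r.hold(.3)
move_gripper(.024)
im,P=snap("w1"); print(P[0],r.get_joint_pos(),r.get_t())
for q in [(.548,.318,.05),(.542,.191,.081),(.542,.191,.151)]: print(project(q,P))
```

```text
[0.53 0.3  0.22] [ 0.5125  0.3391  1.6802  0.      1.1223 -1.1132] 2.85
(np.float64(328.52268636930745), np.float64(239.28817291244408))
(np.float64(176.70367411301905), np.float64(235.139556479631))
(np.float64(142.12468474850428), np.float64(265.11796940274945))
```

View pics/w1.png

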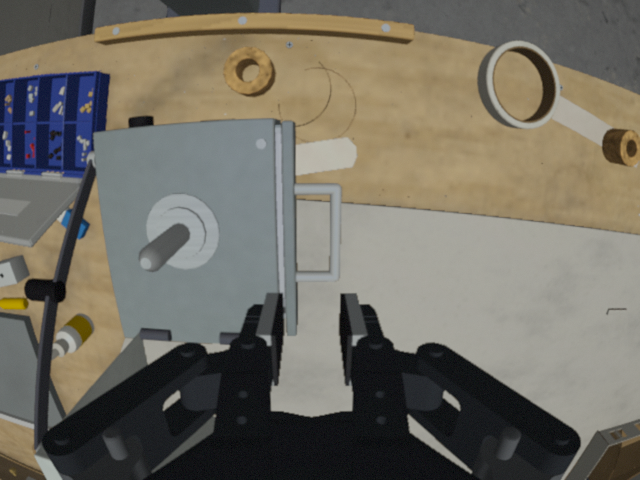

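The wrist view shows the handle bar at x≈335, rows 184–280, the shoulder near (183,231), the tip near (149,261) and the drum top near (249,70). Next I'll measure these and pull the drawer.

Run:
```python
from h import *
np.set_printoptions(precision=4,suppress=True)
P=pose()
e=lambda n,uv,z: print(n,onz("wrist",uv,z,P))
e("h1",(335.5,186),.055);e("h2",(336.,278),.055);e("shoulder",(182.5,231),.081);e("drumtop",(249,70),.036)
for n,uv in [("deck TL",(95,132)),("deck TR",(277,121)),("BL",(119,335)),("screw",(261,144))]: e(n,uv,.075)
print(tri(ray("wrist",(148,262),P),ray("top",(300+218/4.2,165+306/4.2))))
g=(onz("wrist",(335.5,186),.055,P)+onz("wrist",(336.,278),.055,P))/2; print(g)
go=r.grasp_offset; yaw=.055; R=down(np.pi/2+yaw)
dy=np.array([-np.sin(yaw),np.cos(yaw),0])
tz=.050-go+.004
r.move_l([g[0],g[1],.12],R); r.move_l([g[0],g[1],tz],R,.08); print("ft",r.get_ft_force())
move_gripper(.0,40); print("open",r.get_opening(),r.get_ft_force())
p=r.get_position()
r.move_l(p+dy*.117,R,.05); print(r.get_ft_force(),r.get_position()); r.hold(.2)
move_gripper(.024); print(r.get_opening(),r.get_ft_force())
q=r.get_position(); r.move_l([*q[:2],.20],R); r.move_l([.53,.30,.24],R); r.hold(.2)
im,P=snap("w2"); print(P[0],r.get_t())
```

```text
h1 [0.4997 0.3204 0.055 ]
h2 [0.5825 0.327  0.055 ]
shoulder [0.5382 0.1964 0.081 ]
drumtop [0.4027 0.2405 0.036 ]
deck TL [0.4554 0.1117 0.075 ]
deck TR [0.4484 0.2709 0.075 ]
BL [0.652  0.1155 0.075 ]
screw [0.4667 0.2593 0.075 ]
(array([0.5438, 0.1907, 0.1406]), [np.float64(0.0), np.float64(0.0)])
[0.5411 0.3237 0.055 ]
ft [ 0.5031  0.0562 -0.6374]
open 0.008316209035745602 [-0.7345  0.3506  4.7771]
[  2.3663 -36.2861  19.6341] [0.535  0.4325 0.0358]
0.024425054699340764 [ 2.3926 -8.4245  3.9236]
[0.5298 0.3006 0.2396] 10.775
```

View pics/w2.png

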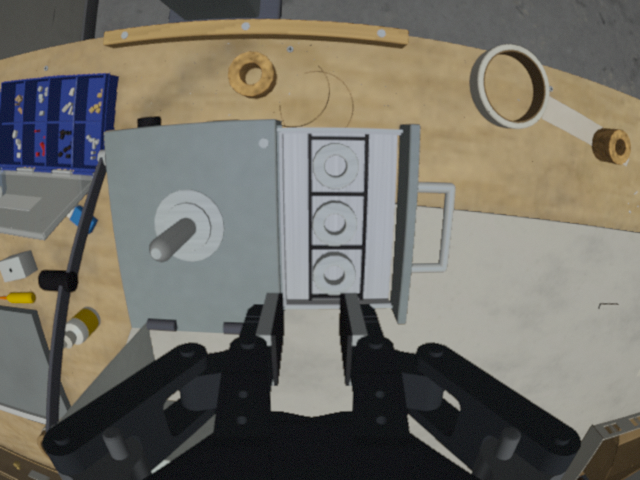

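The drawer is open (36 N at the stop) with three rings at (335,166), (335,222) and (333,272). I'll take two more views to fix the spindle and rings precisely.

Run:
```python
from h import *
import pickle
R=down(np.pi/2+.055); V=[(cv2.imread("pics/w2.png"),pose())]
for p in [(.47,.34,.20),(.49,.20,.27)]:
    r.move_l(p,R); r.hold(.25); V.append(snap())
pickle.dump(V,open("v.pkl","wb"))
def crop(k,c):
    u,v=int(c[0])-50,int(c[1])-37; print(k,u,v)
    return cv2.resize(cv2.copyMakeBorder(V[k][0],100,100,100,100,0)[v+100:v+175,u+100:u+200],(400,300),interpolation=cv2.INTER_CUBIC)
sp=(.542,.192,.12); rg=(.535,.328,.036)
o=np.vstack([np.hstack([crop(0,project(sp,V[0][1])),crop(2,project(sp,V[2][1]))]),np.hstack([crop(0,(335,219)),crop(1,project(rg,V[1][1]))])])
cv2.imwrite("pics/c2.png",o)
```

```text
0 119 205
2 245 245
0 285 182
1 242 250
```

View pics/c2.png

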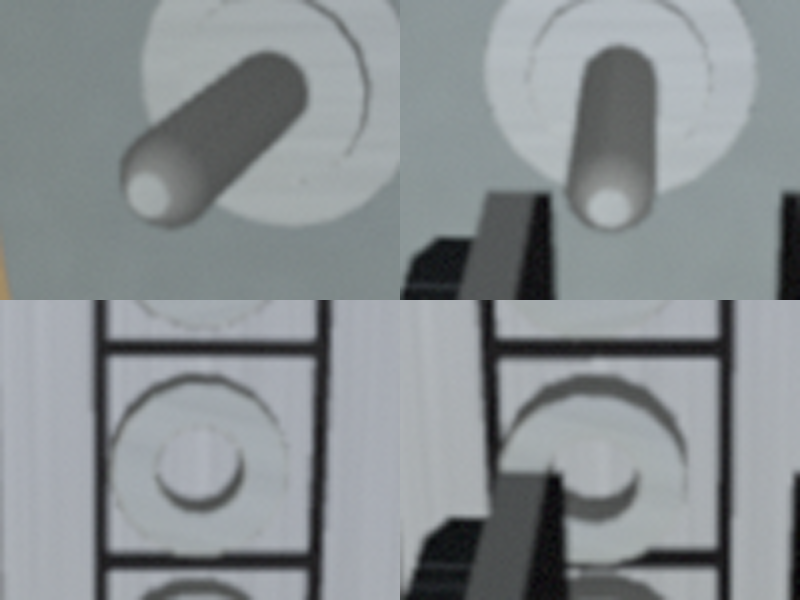

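Run:
```python
from h import *
import pickle
np.set_printoptions(precision=4,suppress=True)
V=pickle.load(open("v.pkl","rb")); P0,P1,P2=[v[1] for v in V]
r0,r2=ray("wrist",(156,253.25),P0),ray("wrist",(297,297),P2)
print("tip tri",tri(r0,r2), onz("wrist",(156,253.25),.151,P0),onz("wrist",(297,297),.151,P2))
print("shoulder v2",onz("wrist",(245+220/4,245+72/4),.081,P2),"v0",onz("wrist",(119+270/4,205+88/4),.081,P0))
print("ring",onz("wrist",(335,224.25),.036,P0),onz("wrist",(291,294),.036,P1),tri(ray("wrist",(335,224.25),P0),ray("wrist",(291,294),P1)))
for uv in [(335.5,166.5),(333.5,271)]: print(onz("wrist",uv,.036,P0))
for n,uv in [("cornerTL",(106,131)),("TR",(277,121)),("BL",(124,333))]: print(n,onz("wrist",uv,.075,P0))
print(onz("wrist",(448,227),.055,P0),onz("wrist",(253,75),.036,P0))
```

```text
tip tri (array([0.5402, 0.1939, 0.1514]), [np.float64(0.1), np.float64(0.1)]) [0.5403 0.1938 0.151 ] [0.5405 0.1939 0.151 ]
shoulder v2 [0.5384 0.1942 0.081 ] v0 [0.5401 0.1938 0.081 ]
ring [0.5424 0.326  0.036 ] [0.5412 0.327  0.036 ] (array([0.5441, 0.3267, 0.0298]), [np.float64(0.2), np.float64(0.2)])
[0.4867 0.3225 0.036 ]
[0.5908 0.3282 0.036 ]
cornerTL [0.455 0.112 0.075]
TR [0.4478 0.2696 0.075 ]
BL [0.6618 0.1108 0.075 ]
[0.5333 0.4335 0.055 ] [0.4042 0.2415 0.036 ]
```

```bash
cat >> h.py <<'E'
SP=np.array([.5404,.1938]); YAW=.055; R0=down(np.pi/2+YAW)
UX=np.array([np.cos(YAW),np.sin(YAW)]); UY=np.array([-np.sin(YAW),np.cos(YAW)])
def pick(xy,z,op=.06,R=R0,hi=.19,f=40):
    move_gripper(op); r.move_l([*xy,hi],R,.25); r.move_l([*xy,z],R,.1)
    move_gripper(0,f); o=r.get_opening(); r.hold(.1); r.move_l([*xy,hi],R,.12); print("picked",o,r.get_opening(),r.get_position().round(4)); return r.get_opening()
def place(xy,b,seat,R=R0,hi=.195,lim=7):
    """b: TCP height over part bottom; seat: height where part bottom ends."""
    r.move_l([*xy,hi],R,.2); r.hold(.2); print("over spindle, opening",round(r.get_opening(),4)); f0=r.get_ft_force()
    off=np.zeros(2); z=.153+b; r.move_l([*xy,z],R,.1); k=0
    while z>seat+b+.0004:
        z=max(z-.003,seat+b); r.move_l([*(xy+off),z],R,.04); F=r.get_ft_force()-f0
        if F[2]>lim:
            if z<seat+b+.004: break
            k+=1; print("contact",round(z-b,4),F.round(1),off)
            if k>25: return None
            z+=.006; a=2.4*k; off=.0011*np.sqrt(k)*np.array([np.cos(a),np.sin(a)]); r.move_l([*(xy+off),z],R,.05)
    print("end z bottom",round(r.get_position()[2]-b,4),"F",F.round(1),"off",off.round(4),"t",r.get_t())
    return off
E
python3 - <<'E'
from h import *
o=pick(np.array([.5415,.3265]),.021)
if .038<o<.047:
    off=place(SP,.001,.081)
    if off is not None: move_gripper(.06); print(r.get_ft_force().round(1))
    p=r.get_position(); r.move_l([p[0],p[1],.20],R0)
r.move_l([.49,.28,.24],R0); r.hold(.2); im,P=snap("w3"); cv2.imwrite("pics/w3c.png",im[:420])
E
```

```text
picked 0.0416697142648586 0.04184537414111201 [0.5411 0.3262 0.1891]
over spindle, opening 0.0415
end z bottom 0.0834 F [-3.8 -9.4 24.6] off [0. 0.] t 25.875
[-0.7  0.6  0.6]
```

View pics/w3c.png

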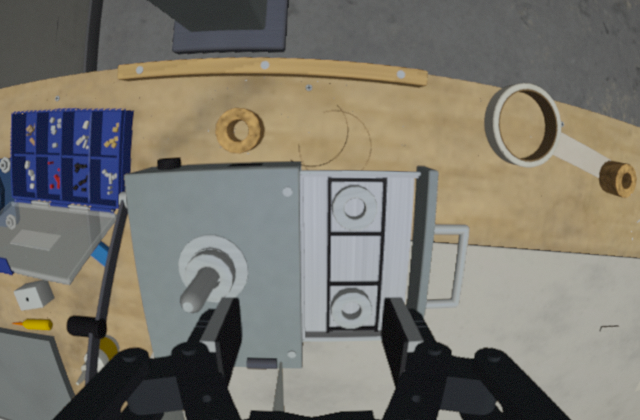

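The first ring sits around the spindle foot at (213,268). Two rings remain at about (355,206) and (352,307).

Run:
```python
from h import *
np.set_printoptions(precision=4,suppress=True)
P=pose(); A=onz("wrist",(355.5,207.5),.036,P); B=onz("wrist",(352,307.5),.036,P); print(A,B,"drum",onz("wrist",(239,130),.036,P))
o=pick(A[:2],.021)
if .038<o<.047:
    off=place(SP,.001,.097)
    if off is not None: move_gripper(.06); print(r.get_ft_force().round(1))
    p=r.get_position(); r.move_l([p[0],p[1],.20],R0)
r.move_l([.52,.28,.24],R0); r.hold(.2); im,P=snap("w4"); c=im[100:400,100:500]; cv2.imwrite("pics/w4c.png",cv2.resize(c,None,fx=2,fy=2))
```

```text
[0.4851 0.3233 0.036 ] [0.5916 0.3296 0.036 ] drum [0.4167 0.2097 0.036 ]
picked 0.04179973666174253 0.04132757877699107 [0.4847 0.323  0.1892]
over spindle, opening 0.0415
end z bottom 0.1004 F [-0.3 -8.4 16.6] off [0. 0.] t 38.7917
[0.2 0.2 0.7]
```

View pics/w4c.png

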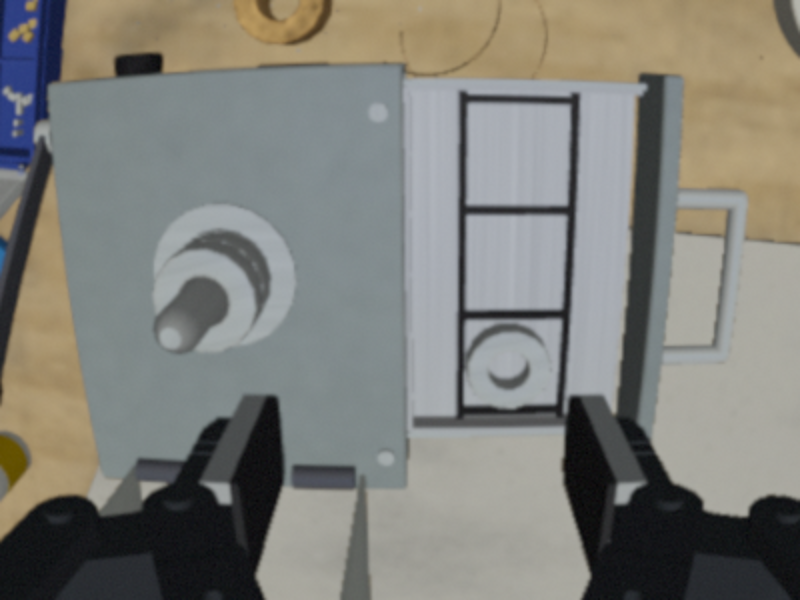

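Two rings are stacked and the third is at full-image (354,283). The drum has moved about 34 mm since the start (the expected knock).

Run:
```python
from h import *
np.set_printoptions(precision=4,suppress=True)
P=pose(); B=onz("wrist",(100+508.5/2,100+366/2),.036,P); print(B)
o=pick(B[:2],.021)
if .038<o<.047:
    off=place(SP,.001,.113)
    if off is not None: move_gripper(.06); print(r.get_ft_force().round(1))
    p=r.get_position(); r.move_l([p[0],p[1],.20],R0)
r.move_l([.43,.26,.24],R0); r.hold(.2); im,P=snap("w5"); c=im[100:400,60:460]; cv2.imwrite("pics/w5c.png",cv2.resize(c,None,fx=2,fy=2))
print(project([.4167,.2097,.036],P))
```

```text
[0.5932 0.3291 0.036 ]
picked 0.04158594084286265 0.04154678181693313 [0.5927 0.3288 0.189 ]
over spindle, opening 0.0417
end z bottom 0.1165 F [ -7.5 -10.7  26.7] off [0. 0.] t 50.45
[ 1.   0.4 -0.3]
(np.float64(257.8042515301243), np.float64(193.43258639664458))
```

View pics/w5c.png

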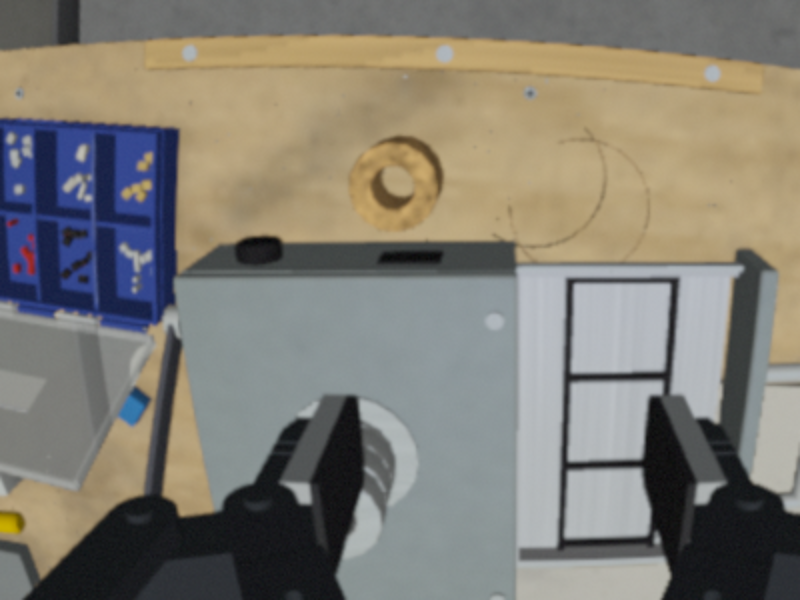

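The third ring is on and the drawer is empty. The drum's top face is at full-image (256,193).

Run:
```python
from h import *
np.set_printoptions(precision=4,suppress=True)
P=pose(); D=onz("wrist",(256,193),.036,P); print(D,"frontknob",onz("wrist",(190,225),.045,P))
o=pick(D[:2],.012)
if .038<o<.047:
    off=place(SP,.012,.129)
    if off is not None: move_gripper(.06); print(r.get_ft_force().round(1))
    p=r.get_position(); r.move_l([p[0],p[1],.22],R0)
r.move_l([.46,.27,.24],R0); r.hold(.2); im,P=snap("w6"); u,v=map(int,project([.5404,.1938,.12],P)); print(u,v,P[0])
c=im[v-75:v+75,u-100:u+100]; cv2.imwrite("pics/w6c.png",cv2.resize(c,None,fx=4,fy=4))
im,_=snap("s6","scene"); print(onz("scene",(345,280),.1))
```

```text
[0.4163 0.208  0.036 ] frontknob [0.4486 0.1442 0.045 ]
picked 0.04281057558572529 0.042429710077648085 [0.4159 0.2078 0.1894]
over spindle, opening 0.0429
end z bottom 0.1297 F [-3.1 -8.   9.6] off [0. 0.] t 60.8417
[ 0.4 -0.1  0.4]
212 322 [0.4604 0.2695 0.2398]
[0.5601 0.1973 0.1   ]
```

View pics/w6c.png

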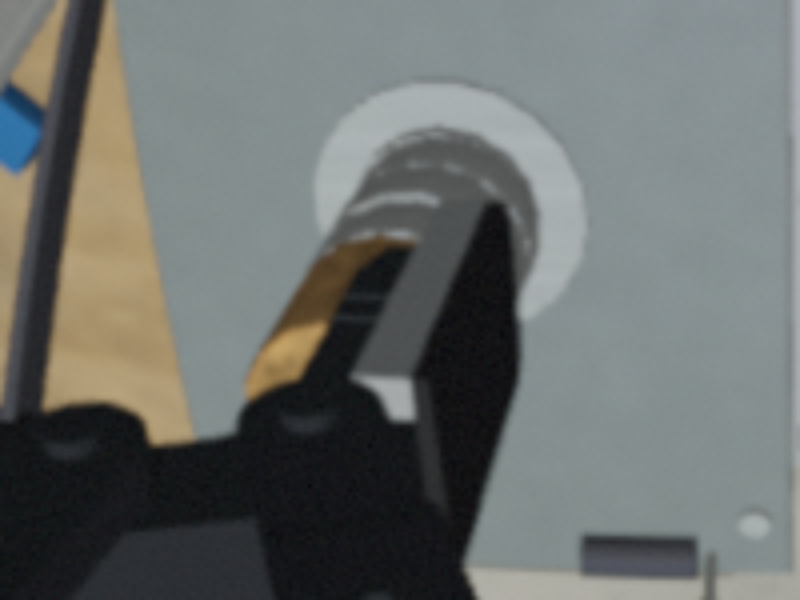

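The drum sits on the rings. I'll press its rim lightly to check height and seating (the top should be at about 0.165), then break the stay with a tilted, shut gripper.

```bash
cat >> h.py <<'E'
def tilt(t,yaw=YAW):
    ux=np.array([*UX,0]); x=np.cos(t)*np.array([0,0,-1.])+np.sin(t)*ux; y=np.array([*UY,0]); return np.column_stack([x,y,np.cross(x,y)])
E
python3 - <<'E'
from h import *
np.set_printoptions(precision=4,suppress=True)
move_gripper(.012); r.move_l([*SP,.21],R0,.2); r.hold(.2); f0=r.get_ft_force(); z=.176; r.move_l([*SP,z],R0,.1)
while z>.155:
    z-=.001; r.move_l([*SP,z],R0,.03); F=r.get_ft_force()-f0
    if F[2]>10: break
print("drum top press",r.get_position(),F)
r.move_l([*SP,.26],R0,.2); move_gripper(0)
k=np.array([.5732,.0922,.1485])-np.array([*UY,0])*.006
R=tilt(.6); d=np.array([*UX,-1])/np.sqrt(2)
s=k-d*.035
print("bottle",onz("top",(403,199),.09))
r.move_l([.50,.10,.26],R0,.2); r.move_ptp(s+[0,0,.05],R); r.move_l(s,R,.1); r.hold(.2); f0=r.get_ft_force()
im,P=snap("w7"); 
for i in range(1,40):
    r.move_l(s+d*.002*i,R,.04); F=r.get_ft_force()-f0
    if np.linalg.norm(F)>1.5: print(i*2-35,F.round(1))
    if np.linalg.norm(F)>30 : print("STOP");break
print(r.get_position(),r.get_t())
snap("s7","scene"); snap("w7b"); snap("t7","top")
a=cv2.imread("pics/s7.png")[180:355,265:430]; b=cv2.imread("pics/w7b.png")
cv2.imwrite("pics/c7.png",np.hstack([cv2.resize(a,(420,446)),cv2.resize(b,(380,285)).repeat(1,0) if 0 else cv2.copyMakeBorder(cv2.resize(b,(380,285)),0,161,0,0,0)]))
E
```

```text
drum top press [0.5408 0.1939 0.1653] [-3.8989 -1.3948 12.5298]
bottle [0.681  0.0211 0.09  ]
-15 [-1.5 -0.3 -0.9]
15 [-1.6 -1.   0.4]
17 [-2.3 -1.2  1.7]
19 [-2.9 -1.4  0.2]
21 [-3.8 -1.2  1.2]
23 [-4.5 -2.1  2. ]
25 [-4.9 -0.6  2.2]
27 [-6.4 -0.4  2.3]
29 [-6.6 -1.4  2.3]
31 [-8.5 -1.1  1.8]
33 [-8.  -1.1  3. ]
35 [-9.7 -1.6  3.1]
37 [-5.2 -1.6  2.8]
39 [-4.4 -1.2  3.7]
41 [-4.8 -2.1  5.3]
43 [-2.6 -1.5  3.6]
[0.6047 0.088  0.1188] 81.0083
```

View pics/c7.png

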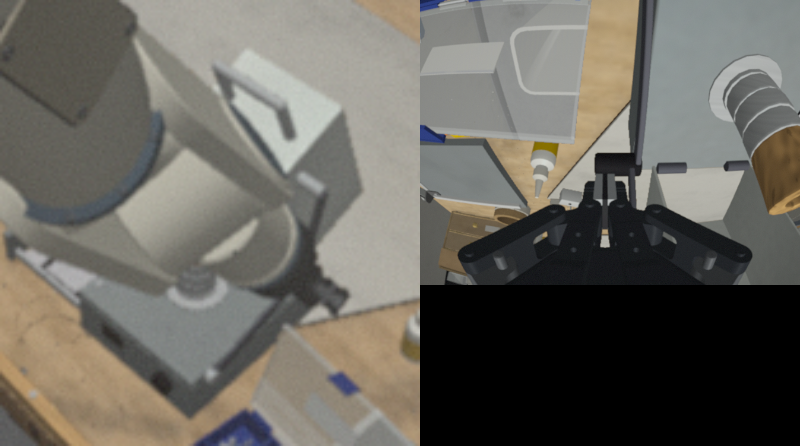

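Run:
```python
from h import *
np.set_printoptions(precision=4,suppress=True)
a=cv2.imread("pics/w7.png")[150:375,220:420];b=cv2.imread("pics/w7b.png")[150:375,220:420]
cv2.imwrite("pics/c8.png",np.hstack([cv2.resize(a,(400,450)),cv2.resize(b,(400,450))]))
P=pose(); print(P[0],project([.5732,.0922,.1485],P),project(P[0],P)); print(r.get_ft_force())
```

```text
[0.6046 0.088  0.1187] (np.float64(324.85146199983956), np.float64(347.79952352686513)) (np.float64(307.55295163058486), np.float64(311.0197196956766))
[-2.1977 -0.9035  4.8381]
```

View pics/c8.png

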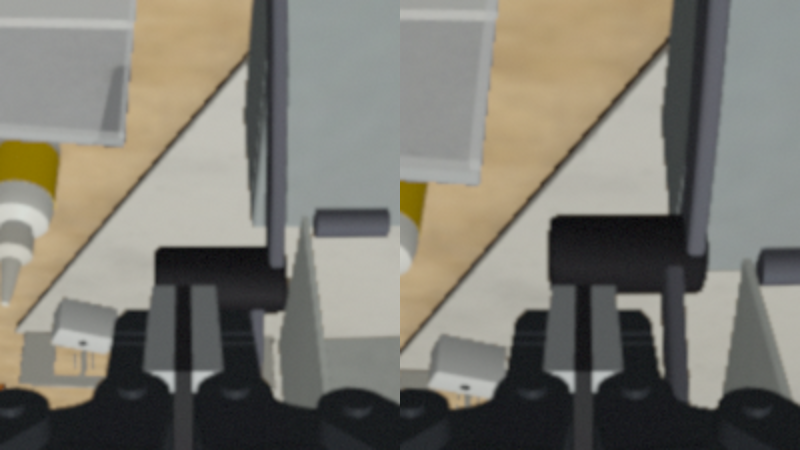

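Run:
```python
from h import *
np.set_printoptions(precision=4,suppress=True)
P=pose(); print(tri(ray("wrist",(334,276.5),P),ray("scene",(397,295.5))))
a=cv2.imread("pics/s7.png")[220:340,330:450]; b=cv2.imread("pics/t7.png")[165:265,340:440]
cv2.imwrite("pics/c9.png",np.hstack([cv2.resize(a,(400,400)),cv2.resize(b,(400,400))]))
```

```text
(array([0.6529, 0.0992, 0.0631]), [np.float64(9.1), np.float64(9.1)])
```

View pics/c9.png

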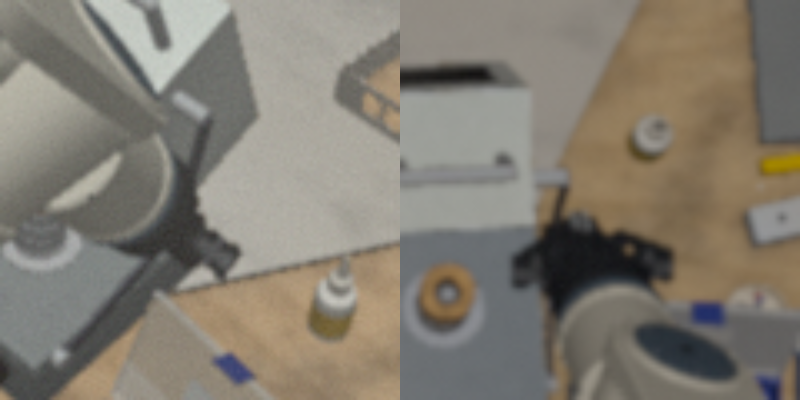

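The top view shows the hood handle moved from row 183 to about 209, so the stay is broken and the hood has swung forward. I'll back off and measure the handle.

Run:
```python
from h import *
np.set_printoptions(precision=4,suppress=True)
P=pose(); R=P[1]; r.move_l(P[0]-R[:,0]*.10,R,.15); p=r.get_position(); r.move_l([p[0]-.1,p[1],.33],R,.2)
r.move_ptp([.45,.15,.36],down(YAW)); move_gripper(.05); r.move_l([.47,.15,.42],down(YAW),.2); r.hold(.2)
im,P=snap("w8"); t,_=snap("t8","top"); s,_=snap("s8","scene"); print(P[0],project([.6,.195,.31],P),r.get_t())
o=np.zeros((600,800,3),np.uint8); o[:300,:400]=cv2.resize(im,(400,300)); o[300:,:400]=cv2.resize(t[165:265,300:433],(400,300)); o[:400,400:]=cv2.resize(s[190:330,300:440],(400,400))
cv2.imwrite("pics/c10.png",o)
```

```text
[0.4693 0.1499 0.4189] (np.float64(491.20441764605584), np.float64(191.86508778908737)) 86.2667
```

View pics/c10.png

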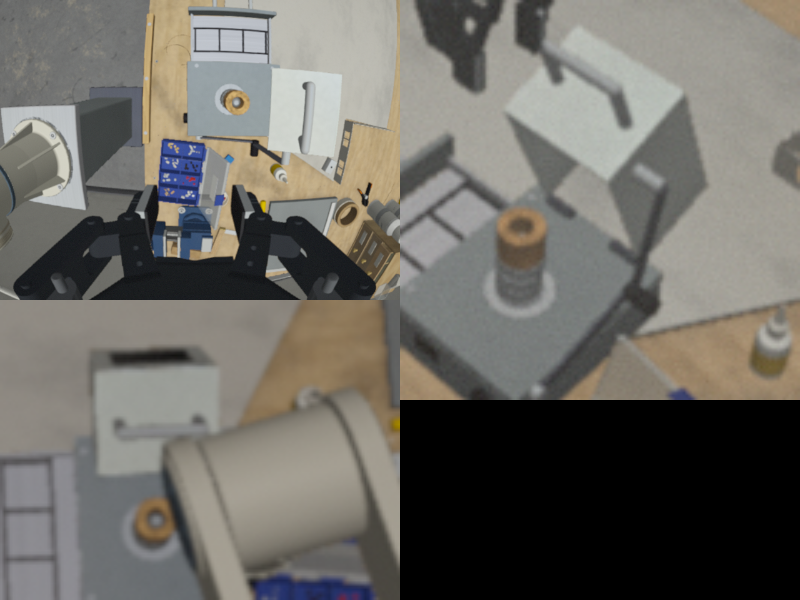

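The hood has tilted forward about 0.35 rad and the stay is folded. The drum and three rings are stacked tight. The handle is at wrist (493,189), top (353,208) and scene (367,221).

Run:
```python
from h import *
np.set_printoptions(precision=4,suppress=True)
P=pose(); a,b,c=ray("wrist",(493,189),P),ray("top",(353.2,208.3)),ray("scene",(367.2,220.8))
p,e=tri(a,b,c); print(p,e); pw,e=tri(a,b);print(pw,e)
H=np.array([.642,.198,.075])
d=p-H; f=d[:2]@UX; print("radius",np.hypot(f,d[2]),"phi",np.arctan2(d[2],-f),"ysand",d[:2]@UY)
```

```text
[0.6138 0.1927 0.2817] [np.float64(3.4), np.float64(6.0), np.float64(4.3)]
[0.6022 0.1967 0.3093] [np.float64(0.5), np.float64(0.5)]
radius 0.2086364531537716 phi 1.4340176761499925 ysand -0.0037390914497913742
```

```bash
cat > hood.py <<'E'
from h import *
np.set_printoptions(precision=4,suppress=True)
go=r.grasp_offset; Rh=down(YAW); g=np.array([.602,.197,.309]); H=np.array([.642,.199,.075])
move_gripper(.05); r.move_l([g[0],g[1],.40],Rh,.2); r.move_l([g[0],g[1],g[2]-go],Rh,.08); r.hold(.2); f0=r.get_ft_force()
move_gripper(0,25); print("grip",r.get_opening(),(r.get_ft_force()-f0).round(1),r.get_position())
p=r.get_position()+[0,0,go]; d=p-H; f=d[:2]@UX; ys=d[:2]@UY; rho=np.hypot(f,d[2]); phi=np.arctan2(d[2],-f); print("rho,phi",rho,phi)
while phi>.2:
    phi-=.03; rho+=np.clip(.24-rho,-.0004,.0004) if 0 else 0
    r.move_l([*(H[:2]-rho*np.cos(phi)*UX+ys*UY),H[2]+rho*np.sin(phi)-go],Rh,.05)
    F=r.get_ft_force()-f0; Fx=F[:2]@UX; Fr=-np.cos(phi)*Fx+np.sin(phi)*F[2]; Ft=-(np.sin(phi)*Fx+np.cos(phi)*F[2]) 
    rho+=np.clip(.0001*Fr,-.0015,.0015)
    if int(round(phi/.03))%4==0 or abs(Fr)>15: print(round(phi,2),"Fr",Fr.round(1),"Ft",Ft.round(1),"rho",round(rho,4),r.get_opening().round(4))
    if np.linalg.norm(F)>35: print("STOP",F); break
    if phi<.35 and F[2]>14: print("end stop",phi,F); break
print(r.get_position(),r.get_opening(),r.get_t(),r.get_ft_force()-f0)
snap("s9","scene"); snap("t9","top")
E
python3 hood.py
```

```text
grip 0.010918663141127927 [-1.1  0.6  2.8] [0.6019 0.197  0.2904]
rho,phi 0.2375339076005233 1.4010148621372038Traceback (most recent call last):
  File "hood.py", line 12, in <module>
    if int(round(phi/.03))%4==0 or abs(Fr)>15: print(round(phi,2),"Fr",Fr.round(1),"Ft",Ft.round(1),"rho",round(rho,4),r.get_opening().round(4))
                                                                                                                       ^^^^^^^^^^^^^^^^^^^^^
AttributeError: 'float' object has no attribute 'round'
```

Only a formatting bug. The grip holds, so I'll continue from the present pose.

```bash
sed -i 's/r.get_opening().round(4))/round(r.get_opening(),4))/; s/^move_gripper(.05).*$/f0=np.array([0,0,0.])/; s/^move_gripper(0,25).*$//' hood.py; python3 hood.py
```

```text
rho,phi 0.23790725037722324 1.3079625574119709
1.19 Fr 0.9 Ft 1.1 rho 0.2388 0.0111
1.07 Fr -0.1 Ft 1.7 rho 0.2391 0.011
0.95 Fr 0.6 Ft 1.3 rho 0.2389 0.0114
0.83 Fr 0.2 Ft 3.0 rho 0.239 0.0107
0.71 Fr 0.5 Ft 1.7 rho 0.2391 0.0108
0.59 Fr 2.1 Ft 2.4 rho 0.2393 0.011
0.47 Fr 0.8 Ft 3.1 rho 0.2396 0.0112
0.35 Fr -0.6 Ft 4.0 rho 0.24 0.0108
0.23 Fr 0.9 Ft 3.5 rho 0.2406 0.0109
[0.4065 0.1862 0.1037] 0.011305233891239429 101.175 [-2.1394 -2.6573 -3.9367]
```

Run:
```python
from h import *
np.set_printoptions(precision=4,suppress=True)
Rh=down(YAW); p=r.get_position()
for i in range(14):
    p=p-[0,0,.001]; r.move_l(p,Rh,.02); F=r.get_ft_force(); print(p[2].round(4),F[2].round(1),end="; ")
    if F[2]>12: break
print(r.get_position())
move_gripper(.03); q=r.get_position(); r.move_l([q[0],q[1],.20],Rh,.1); r.move_l([.40,.30,.30],Rh,.2); r.hold(.3)
im,P=snap("w10"); t,_=snap("t10","top"); s,_=snap("s10","scene"); print(r.get_t())
o=np.zeros((600,800,3),np.uint8); o[:300,:400]=cv2.resize(im,(400,300)); o[300:,:400]=cv2.resize(t[165:265,300:433],(400,300)); o[:400,400:]=cv2.resize(s[220:360,265:405],(400,400))
cv2.imwrite("pics/c11.png",o)
```

```text
0.1028 0.6; 0.1018 0.3; 0.1008 2.2; 0.0998 12.2; [0.4058 0.1862 0.1004]
105.1083
```

View pics/c11.png

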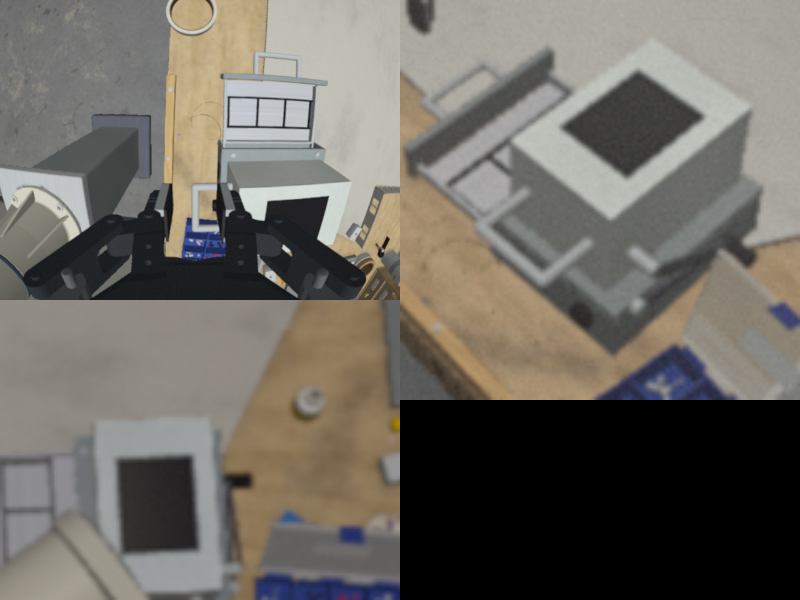

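The hood is shut flush (12 N hard stop). I'll press the handle bar once more from above as a check, then push the drawer home with shut fingers from outside.

Run:
```python
from h import *
np.set_printoptions(precision=4,suppress=True)
Rh=down(YAW); move_gripper(0); q=np.array([.4065,.187]); r.move_l([*q,.20],Rh,.2); r.hold(.2); f0=r.get_ft_force(); z=.140; r.move_l([*q,z],Rh,.1)
while z>.12:
    z-=.001; r.move_l([*q,z],Rh,.02); F=r.get_ft_force()-f0
    if F[2]>9: break
print("bar top",r.get_position(),F)
r.move_l([*q,.25],Rh,.2)
uy=np.array([*UY,0]); b=np.array([.5340,.4335,.035]); s=b+uy*.035
r.move_l([*s[:2],.25],Rh,.25); r.move_l(s,Rh,.12); r.hold(.2); f0=r.get_ft_force(); d=0
while d<.15:
    d+=.004; r.move_l(s-uy*d,Rh,.04); F=(r.get_ft_force()-f0)@uy
    if F>12: print("stop",d,F); break
print(r.get_position())
r.move_l(r.get_position()+uy*.04,Rh); p=r.get_position(); r.move_l([p[0],p[1],.25],Rh); r.move_ptp([.162,.604,.231],down(1.3)); r.hold(.5)
t,_=snap("t11","top"); s,_=snap("s11","scene"); print(r.get_t())
o=np.zeros((600,800,3),np.uint8); o[:600,:400]=cv2.resize(t[165:315,300:400],(400,600)); o[:400,400:]=cv2.resize(s[220:360,265:405],(400,400))
cv2.imwrite("pics/c12.png",o)
```

```text
bar top [0.4066 0.1871 0.1307] [-2.8196 -1.5332 12.2016]
stop 0.1400000000000001 22.565253546360534
[0.5398 0.3326 0.0353]
127.1417
```

View pics/c12.png

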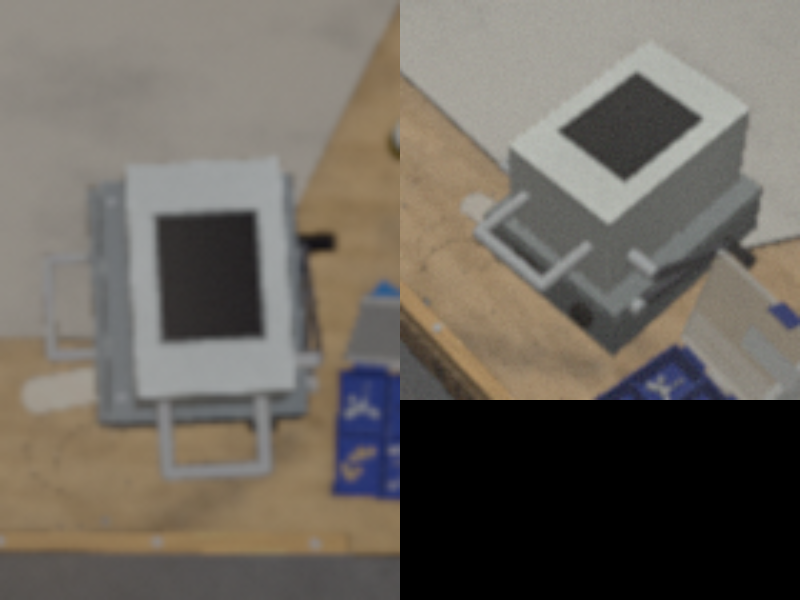

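```bash
python3 -c "
from station import job; job.finish_job()"
```

```text
the job is handed in; nothing more can be done
```

The job is done and handed in at about 127 s of the 210 s allowed, in the order you asked. I don't have the verdict.

- **Drawer:** I pulled it out to its stop, where the force rose to 36 N. After the hood was shut I pushed it empty to a hard stop at 22 N, after about 117 mm of handle travel.
- **Spacers and drum:** All three rings and the right-hand drum are on the spindle. The drum was knocked about 34 mm aside during the run, so I located it again before picking it up. Pressing its top read a height of 0.165 m, exactly right for a stack with no gaps.
- **Stay and hood:** The stay broke and folded when I pressed the knuckle, and that already swung the hood about 0.3 rad. I then lowered the hood by its handle at 2 to 4 N. The handle bar's top reads 0.1307 m, against 0.131 m expected when fully shut.

The last pictures show the hood flush, the drawer closed and the robot clear.

**Checks that disagreed:**
- The third ring's recorded contact height was about 3 mm above nominal, and the first two were 2 to 3 mm above as well. I put this down to how low the rings sat in the grip, and the drum-top height supports that.
- Two scene-camera readings, one of the knob and one of the hood handle, did not match the other views by 4 to 9 mm. I set them aside and used the other views.

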